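# Move the samples round to their next instruments

### The arm

A 7-joint arm with a two-finger parallel gripper is mounted at the origin on the work surface. World frame = base frame: x ahead of the robot, y to its left, z up, the work surface at z = 0. Lengths are in m, angles in rad, forces in N, time in s.
With the tool pointing down it reaches from about 0.375 to 0.925 m from the base axis. Payload 3.1 kg.
Tool frame: the origin (TCP) lies at the very end of the fingers, on their centre line; the grasp point (between the pads) lies 19 mm behind it; z points along the fingers, y is the line along which they close (so a half turn about z gives the same grasp; the last joint's range is limited). The gripper opens to 85 mm and grips with 20 to 120 N. Pads are 22 mm wide; open, the fingers measure 114 mm over their backs; the gripper's body (76 mm by 85 mm) begins 54 mm behind the grasp point. The pads swing forward as they close: fully open they stand 13 mm farther back than shut.
Start: joints at [1.108, 0.383, 0.044, 1.598, -0.018, 1.161, -0.05], TCP at [0.232, -0.607, 0.231] pointing down, gripper open.
Joint ranges: [-2.61, 2.61], [-0.41, 2.15], [-1.48, 1.57], [0, 2.5], [-1.57, 4.71], [0.05, 1.97], [-2.85, 2.85]. Speed limits (rad/s): [2.79, 2.79, 3.14, 3.14, 3.14, 3.14, 3.14].

### API

Orientations are given as [roll, pitch, yaw] about the fixed x, y, z axes, in that order (R = Rz(yaw) Ry(pitch) Rx(roll)).
In Python, from station import state, grab_frame, sign_off gives the robot as it stands.
- The arm moves only by the tool move_arm, never from a script. Its argument "increments" is a list of rows, each a list of 3 entries, a list of its own where there are three numbers: the shift along the tool's x, y, z in cm, then the turn, a rotation vector about the tool's x, y, z in units of 5 degrees (1.0 is 5 degrees), then the finger opening in cm, from 0 to 8.54. In form: [[[x, y, z], [ax, ay, az], grip], ...]. A call has exactly 8 rows; each row shifts and turns the commanded pose from where the row before left it, along the tool's axes as they then stand; what a row does not reach is not made up. A row lasts 1/10 s, in which the tool goes at most 50 mm and 8.59 degrees, less where a joint would pass 70% of its speed; a pose out of reach is approached as far as the arm can. A call with a gripper value outside its range is refused whole. The fingers move at their own pace and stop on an object; "force" is the grip in N (left out, the last holds). Time passes only in rows, so rows that do not move let the fingers close, or fill a call up. It gives the time, the measured TCP pose, the force, the opening and the grip force at its end, in the units of the state.
- state(): the state, without advancing time (a new reading comes with each control period).
- grab_frame(name): name is "scene" or "top"; returns a dict with "img" (480x640x3 uint8, red, green, blue), "mtx" (3x3 intrinsics, pixels), "camera_from_world" (4x4, takes a point from world to camera coordinates). Camera axes: x right, y down, z forward; pixel columns grow to the right and rows downward; lengths in m; the calibration is good to about 2 mm. A picture is of the moment at which its call begins. There is no depth.
- sign_off(): hands the job in; it is judged then, once.
The state is a dict: "time": time; "qpos": joint angles; "joint_vel": joint speeds; "joint_efforts": joint torques, N m; "tcp_pos": TCP position; "eef_rot": TCP orientation; "ft_force": force on the tool from outside, world axes, zero at the start; "torque": the same for the moment, N m; "grip_width": finger opening in m; "grasp_force": force on a finger pad.
Only numpy, scipy, OpenCV 4.12 (cv2) and the standard library are available. Lean on these libraries where they do the work, as an engineer would, in place of code of your own. Each camera call takes 0.05 s, during which the arm holds its last target. There are 200 camera calls.

### The job

Every sample moves on one instrument: the flask from the balance to the magnetic stirrer, the bottle from the stirrer to the orbital shaker, and the jar from the shaker to the balance. Nothing is free at first except the cork mat, so stand one sample on the middle of the mat while you change the others round, and finish with all three standing in the middle of their new plates. Set them down gently, keep them upright, and leave the dishes and the steel beaker where they are.

Things in the scene. Friction and masses are not known exactly. Their poses are not given: they have to be found in the camera images.
- flask: Conical amber glass flask with an aluminium cap, empty, 115 mm tall. Foot 76 mm across, narrowing to a 33 mm neck at 66 mm height; the cap is a cylinder 38 mm across from 78 to 115 mm height, fast on the neck: grip it by the cap. Origin: centre of its underside; z up along its axis; it is round, so its yaw does not matter. Starts on the balance. About 0.14 kg.
- bottle: Slim tall amber glass bottle with an aluminium screw cap, 124 mm tall. Straight body 50 mm across up to 92 mm height, then shoulder and cap (32 mm across, from 106 to 124 mm height). Origin: centre of its underside; z up along its axis; it is round, so its yaw does not matter. Starts on the stirrer. About 0.16 kg.
- jar: Squat amber glass jar with a flat aluminium lid, 52 mm tall, 60 mm across; the lid (fast) is 62 mm across, from 38 to 52 mm height. Origin: centre of its underside; z up along its axis; it is round, so its yaw does not matter. Starts on the orbital shaker. About 0.14 kg.
- balance: Laboratory balance: low white case about 200 x 150 mm with a dark display in front and a round steel pan 112 mm across. Fixed to the bench. Origin: centre of the pan's top face, 50 mm above the bench; z up; its front (controls) faces its own -x. The pan does not give way.
- stirrer: Magnetic stirrer: grey case about 190 x 140 mm with two black knobs in front and a square white ceramic plate 120 x 120 mm. Fixed to the bench. Origin: centre of the plate's top face, 60 mm above the bench; z up; its front (controls) faces its own -x.
- shaker: Orbital shaker, switched off and rigid: blue case about 200 x 145 mm, one black knob in front, and a black ribbed rubber platform 135 x 115 mm between two aluminium rails that stand 4 mm proud at its +y and -y edges. Fixed to the bench. Origin: centre of the rubber platform's top face, 70 mm above the bench; z up; its front (controls) faces its own -x.
- cork: Bare round cork mat, 116 mm across and 12 mm thick: the free spot, empty at the start. Fixed to the bench. Origin: centre of its top face, 12 mm above the bench; z up.
- dishes: Bystander: stack of four covered culture dishes, 93 mm across, 56 mm tall, loose on the bench behind the instruments. Origin: centre of its underside. Leave it alone.
- beaker: Bystander: straight steel beaker, 68 mm across the rim, 75 mm tall, loose on the bench behind the instruments. Origin: centre of its underside. Leave it alone.
Things that resemble listed ones, but are neither listed nor needed, are in the scene too. Of the things like the cork, leave any that is green or yellow; of the rest the larger one is meant.

How it is judged:
By the outcome, as a careful person would: the job done as asked, in the order asked, and still so for the second after the job is handed in, with the robot touching nothing.
It also fails if it takes over 120 s, if anything falls off the work surface, if the arm or the gripper's body presses on something with over 40 N, if the wrist force passes 120 N, or if a joint passes its speed limit or range.

## Working session

There is one attempt and no reset: what is moved stays moved. The work goes in short steps, Python scripts to look and compute and a tool call to move; the robot and the scene stay as the last step left them, time stands still between calls to the robot, and variables do not carry over. Pictures are saved under pics/ and viewed, at most 14 in all, crops included, and the job is handed in when it is done.

Besides the shell and the picture viewer there is one more tool, called after "Request:" as name(argument=value, ...), one argument or row to a line, values as JSON. move_arm: Moves the arm, as the interface text tells. Its arguments: {"type":"object","properties":{"increments":{"type":"array"},"force":{"type":"number"}},"required":["increments"]}

```bash
mkdir -p pics; ls; cat > h.py <<'E'
import numpy as np, cv2
from station import state, grab_frame, sign_off
def save(n,f): cv2.imwrite(f'pics/{n}.png',cv2.cvtColor(f['img'],cv2.COLOR_RGB2BGR))
def pt(f,u,v,z):
    M=f['camera_from_world'];R,t=M[:3,:3],M[:3,3]
    c=-R.T@t; d=R.T@np.linalg.inv(f['mtx'])@np.array([u,v,1.]); return c+d*(z-c[2])/d[2]
def px(f,p):
    q=f['mtx']@(f['camera_from_world']@np.append(p,1))[:3]; return q[:2]/q[2]
E
python3 - <<'E'
from h import *
import pickle
for n in("scene","top"):
    f=grab_frame(n); save(n+'0',f); pickle.dump(f,open(n+'0.pkl','wb'))
    M=f['camera_from_world']; print(n,(-M[:3,:3].T@M[:3,3]).round(3),f['mtx'][0])
s=state(); print(s)
E
```

```text
pics
scene [0.972 0.667 1.13 ] [509.20727241   0.         319.01117883]
top [ 0.26  -0.061  1.674] [597.34305022   0.         307.41195262]
{'time': 0.1, 'qpos': array([ 1.10818107,  0.38372929,  0.04383313,  1.59945883, -0.0179016 ,
        1.16124658, -0.04991877]), 'joint_vel': array([-1.02152900e-03, -2.25796322e-03,  5.22321266e-04, -5.32273368e-03,
       -7.03619250e-04, -1.41937892e-03,  9.53325978e-05]), 'joint_efforts': array([ 2.58865104e-03, -4.34727180e+01,  1.02920339e+00, -2.50452733e+01,
        1.07709534e-02,  5.51056219e-03, -8.24471371e-07]), 'tcp_pos': array([ 0.23158714, -0.60639279,  0.23000882]), 'eef_rot': array([-3.13914609e+00,  1.24520597e-04,  3.64878426e-01]), 'ft_force': array([ 0.93564149, -0.51668593,  0.28739534]), 'torque': array([ 0.02040981,  0.06029413, -0.04817627]), 'grasp_force': 0.0, 'grip_width': 0.08554957222467634}
```

View pics/scene0.png

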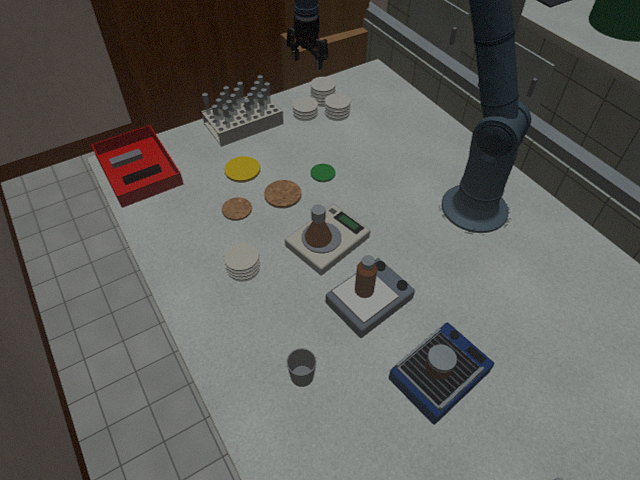

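View pics/top0.png

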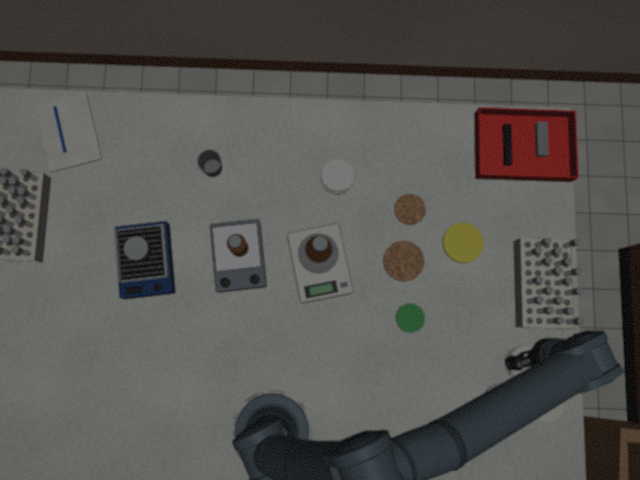

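The scene and top pictures show these things (top pixels):
- Flask on the balance at (319,248), bottle on the stirrer at (237,244), jar on the shaker at (135,248).
- Cork candidates: brown (404,261), smaller brown (410,209), yellow (463,242), green (410,318). I choose the larger brown one, (404,261).
- Dishes (338,176) and beaker (210,163) stand behind the instruments.

I'll check the choice in one crop and measure.

```bash
python3 - <<'E'
from h import *
import pickle
f=pickle.load(open('top0.pkl','rb')); im=f['img']
hsv=cv2.cvtColor(im,cv2.COLOR_RGB2HSV)
bgr=cv2.cvtColor(im,cv2.COLOR_RGB2BGR)
cv2.imwrite('pics/crop1.png',cv2.resize(bgr[140:310,105:435],None,fx=2.4,fy=2.4,interpolation=cv2.INTER_CUBIC))
def show(name,m,z,box,n=3):
    x0,y0,x1,y1=box; mm=np.zeros_like(m); mm[y0:y1,x0:x1]=m[y0:y1,x0:x1]
    cs,_=cv2.findContours(mm,cv2.RETR_EXTERNAL,cv2.CHAIN_APPROX_NONE)
    for c in sorted(cs,key=cv2.contourArea)[::-1][:n]:
        if cv2.contourArea(c)<60: continue
        h=cv2.convexHull(c); P=np.array([pt(f,u,v,z)[:2] for u,v in h[:,0]],np.float32)
        (cx,cy),(w,hh),a=cv2.minAreaRect(P); (ex,ey),r=cv2.minEnclosingCircle(P)
        print(name,cv2.boundingRect(c),'rect',round(cx,4),round(cy,4),round(w,4),round(hh,4),round(a,1),'circ',round(ex,4),round(ey,4),'d',round(2*r,4))
H,S,V=cv2.split(hsv); inr=lambda lo,hi:cv2.inRange(hsv,lo,hi)
for n,(u,v) in dict(cork=(404,261),bench=(370,300),pan=(303,262),case=(297,240),plate=(220,255),scase=(214,240),rub=(135,270),blue=(118,292),jarlid=(135,248),fcap=(320,242),bcap=(234,240)).items(): print(n,hsv[v,u])
show('cork',inr((5,60,40),(20,255,255)),.012,(380,190,430,285))
show('balancecase',cv2.inRange(V,185,255),.045,(283,220,356,305))
show('stircase', inr((0,0,150),(179,60,255)),.06,(208,218,266,270))
show('shaker',inr((100,120,30),(125,255,255)),.06,(110,215,180,302))
E
```

```text
cork [ 13 102  95]
bench [ 45   5 108]
pan [90  7 78]
case [ 30  13 118]
plate [130   6 121]
scase [120   5 111]
rub [ 0  0 38]
blue [90  5 94]
jarlid [108  14  90]
fcap [90 12 87]
bcap [105  11  91]
cork (384, 241, 40, 40) rect 0.4749 -0.3538 0.1108 0.11 0.6 circ 0.4747 -0.3533 d 0.1134
cork (395, 194, 30, 30) rect 0.6246 -0.3702 0.0849 0.083 0.4 circ 0.6239 -0.3704 d 0.0879
shaker (120, 222, 54, 76) rect 0.4488 0.3595 0.1942 0.1419 8.4 circ 0.4481 0.3576 d 0.2321
```

View pics/crop1.png

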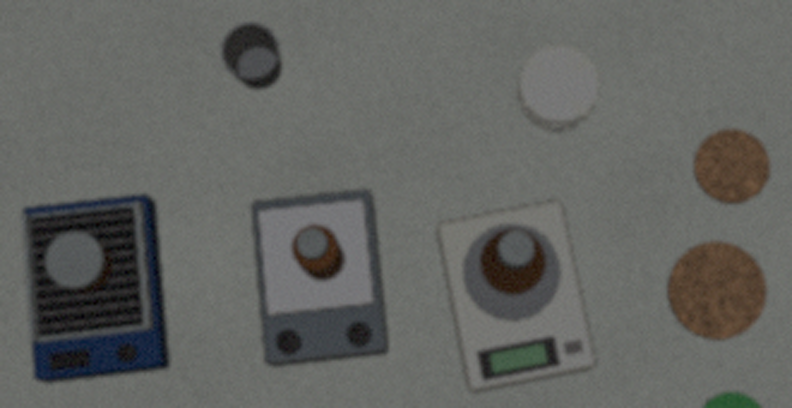

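Crop pictures: the larger brown cork is at crop (717,290), with the smaller one at (732,166). The cap tops are at crop (516,247) for the flask, (311,242) for the bottle and (75,260) for the jar. The plates are clearly visible.

```bash
cat >> h.py <<'E'
def blob(f,z,seed,tol,box,hull=True):
    """flood fill on the smoothed picture from seed; hull -> world shape at height z"""
    im=cv2.medianBlur(cv2.cvtColor(f['img'],cv2.COLOR_RGB2LAB),5); x0,y0,x1,y1=box
    s=3; im=cv2.resize(im[y0:y1,x0:x1],None,fx=s,fy=s,interpolation=cv2.INTER_CUBIC)
    m=np.zeros((im.shape[0]+2,im.shape[1]+2),np.uint8)
    cv2.floodFill(im,m,(int((seed[0]-x0)*s),int((seed[1]-y0)*s)),255,(tol,)*3,(tol,)*3,4|cv2.FLOODFILL_FIXED_RANGE|cv2.FLOODFILL_MASK_ONLY|(255<<8))
    c=max(cv2.findContours(m[1:-1,1:-1],cv2.RETR_EXTERNAL,cv2.CHAIN_APPROX_NONE)[0],key=cv2.contourArea)
    P=np.array([pt(f,(u+.5)/s-.5+x0,(v+.5)/s-.5+y0,z)[:2] for u,v in cv2.convexHull(c)[:,0]],np.float32)
    r=cv2.minAreaRect(P); e=cv2.minEnclosingCircle(P)
    return [np.round(q,4).tolist() for q in (*r,*e)]
E
python3 - <<'E'
from h import *
import pickle
f=pickle.load(open('top0.pkl','rb'))
for n,z,s,box,tols in [('pan',.05,(303,258),(285,220,356,305),(8,11,14,18)),('plate',.06,(218,256),(205,215,270,295),(8,12,16)),
 ('jarlid',.122,(136,248),(110,215,180,302),(15,25)),('fcap',.165,(320,243),(285,220,356,305),(10,15,22)),('bcap',.184,(234.5,241),(205,215,270,295),(12,18,25)),('balcase',.045,(293,235),(280,210,360,310),(8,12,15)),('dish',.056,(338,173),(310,150,370,200),(10,15,20)),]:
    for t in tols: print(n,t,blob(f,z,s,t,box))
c2i=lambda x,y:(105+x/2.4,140+y/2.4)
for n,z,L in [('plate',.06,[(258,207),(368,201),(374,303),(266,315)]),('rails',.074,[(32,211),(143,203),(150,331),(40,340)]),('pan',.05,[(512,271)]),('beaker',.075,[(250,48)])]:
    print(n,np.mean([pt(f,*c2i(*p),z)[:2] for p in L],0).round(4))
# scene view
g=pickle.load(open('scene0.pkl','rb'))
for n,z,u,v in [('jar',.122,442,358),('bcap',.184,369.5,261),('fcap',.165,318.5,210),('cork',.012,283,194)]: print('scene',n,pt(g,u,v,z).round(4))
E
```

```text
pan 8 [[0.4835, -0.1106], [0.1057, 0.1069], 46.7172, [0.483, -0.1113], 0.0546]
pan 11 [[0.4835, -0.111], [0.1064, 0.1076], 46.7145, [0.4833, -0.1111], 0.055]
pan 14 [[0.4834, -0.111], [0.1077, 0.1088], 47.1733, [0.483, -0.1112], 0.0556]
pan 18 [[0.4828, -0.1113], [0.1098, 0.109], 1.8465, [0.4833, -0.1108], 0.056]
plate 8 [[0.4924, 0.1124], [0.1163, 0.1166], 8.2416, [0.492, 0.1131], 0.0775]
plate 12 [[0.4924, 0.1125], [0.1174, 0.1175], 8.0985, [0.4924, 0.1128], 0.078]
plate 16 [[0.4925, 0.1122], [0.1182, 0.1183], 8.2137, [0.4922, 0.1124], 0.0786]
jarlid 15 [[0.4717, 0.3685], [0.0584, 0.058], 4.0977, [0.4718, 0.3679], 0.03]
jarlid 25 [[0.4721, 0.3679], [0.0606, 0.06], 48.4021, [0.4719, 0.3681], 0.0311]
fcap 10 [[0.4679, -0.1076], [0.1024, 0.1029], 46.6394, [0.4674, -0.1078], 0.0526]
fcap 15 [[0.467, -0.1077], [0.1038, 0.103], 1.8514, [0.4675, -0.1076], 0.053]
fcap 22 [[0.4674, -0.1073], [0.1064, 0.1055], 1.8081, [0.4673, -0.1078], 0.0542]
bcap 12 [[0.4784, 0.0966], [0.0625, 0.0495], 31.1603, [0.4791, 0.0957], 0.0315]
bcap 18 [[0.4783, 0.0967], [0.0636, 0.0504], 28.9662, [0.4789, 0.0958], 0.0321]
bcap 25 [[0.4782, 0.097], [0.0659, 0.0527], 29.015, [0.4789, 0.0958], 0.0332]
balcase 8 [[0.4598, -0.1169], [0.1911, 0.1416], 12.9856, [0.4582, -0.1183], 0.1144]
balcase 12 [[0.4675, -0.1175], [0.2763, 0.222], 1.9188, [0.4682, -0.1175], 0.1767]
balcase 15 [[0.4675, -0.1175], [0.2763, 0.222], 1.9188, [0.4682, -0.1175], 0.1767]
dish 10 [[0.7058, -0.1656], [0.143, 0.1675], 1.937, [0.6872, -0.1654], 0.0984]
dish 15 [[0.7059, -0.1662], [0.1431, 0.1687], 1.937, [0.7059, -0.1662], 0.1107]
dish 20 [[0.7059, -0.1662], [0.1431, 0.1687], 1.937, [0.7059, -0.1662], 0.1107]
plate [0.4917 0.1101]
rails [0.465  0.3597]
pan [ 0.4832 -0.1126]
beaker [0.7288 0.1965]
scene jar [0.4729 0.3716 0.122 ]
scene bcap [0.4858 0.1098 0.184 ]
scene fcap [ 0.4927 -0.1074  0.165 ]
scene cork [ 0.4751 -0.3453  0.012 ]
```

```bash
python3 - <<'E'
from h import *
import pickle
f=pickle.load(open('top0.pkl','rb')); g=pickle.load(open('scene0.pkl','rb'))
def crop(f,u,v,r=24,s=11):
    b=cv2.cvtColor(f['img'],cv2.COLOR_RGB2BGR)[v-r:v+r,u-r:u+r]
    b=cv2.convertScaleAbs(b,alpha=1.6)
    b=cv2.resize(b,(264,264),interpolation=cv2.INTER_CUBIC); k=264/(2*r)
    for i in range(0,2*r,8):
        cv2.putText(b,str(u-r+i),(int(i*k),8),0,.3,(0,255,255)); cv2.putText(b,str(v-r+i),(0,int(i*k)+8),0,.3,(0,255,255))
        cv2.line(b,(int((i+.5)*k),10),(int((i+.5)*k),16),(0,255,255)); cv2.line(b,(20,int((i+.5)*k)),(26,int((i+.5)*k)),(0,255,255))
    return b
A=np.hstack([crop(f,319,248,20),crop(f,237,244,20),crop(f,144,258,40)])
B=np.hstack([crop(g,320,225,24),crop(g,367,272,24),crop(g,442,370,56)])
cv2.imwrite('pics/crop2.png',np.vstack([A,B]))
E
```

```text
(no output)
```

View pics/crop2.png

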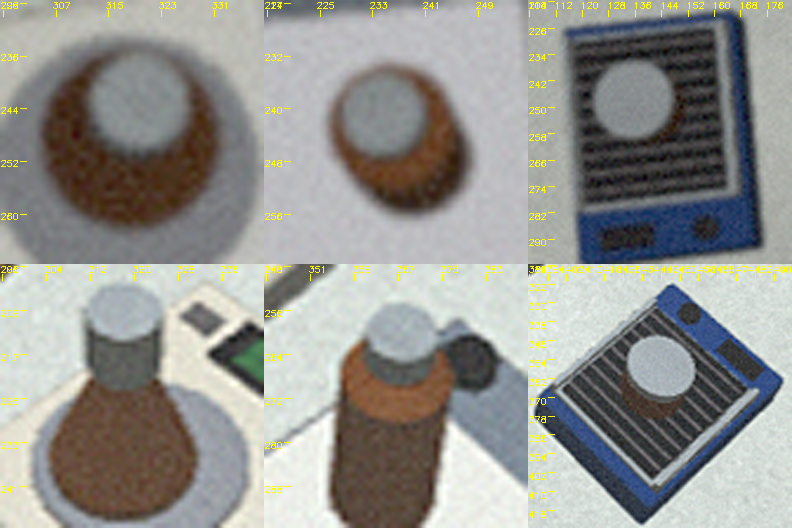

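```bash
python3 - <<'E'
from h import *
import pickle
f=pickle.load(open('top0.pkl','rb')); g=pickle.load(open('scene0.pkl','rb'))
for n,z,a,b in [('flask',.165,(319.6,243.1),(317.9,209.2)),('bottle',.184,(234.7,240.6),(367.4,259.9)),('jar',.122,(135.3,247.7),(441.5,356.8)),('plat',.07,(141.1,252.7),(440.2,368.2))]:
    p,q=pt(f,*a,z),pt(g,*b,z)
    P=[];
    for F,uv in((f,a),(g,b)): M=F['mtx']@F['camera_from_world'][:3]; P.append((M,np.array(uv).reshape(2,1)))
    X=cv2.triangulatePoints(P[0][0],P[1][0],P[0][1],P[1][1]); X=X[:3]/X[3]
    print(n,p.round(4),q.round(4),'tri',X.ravel().round(4))
for n,z,s,box in [('cork',.012,(283,193),(262,178,304,210)),('pan',.05,(306,242),(285,205,370,272)),('plate',.06,(345,292),(325,262,416,335)),('jarlid',.122,(441,357),(415,330,470,390))]:
    for t in (20,30): print('scene',n,blob(g,z,s,t,box))
# shaker platform box: low-chroma hull inside blue, top view: blue case and dark rubber
v=cv2.medianBlur(f['img'],3).max(2)
E
```

```text
flask [ 0.4928 -0.1115  0.165 ] [ 0.4925 -0.1107  0.165 ] tri [ 0.4926 -0.1113  0.1647]
bottle [0.4893 0.1033 0.184 ] [0.4881 0.1046 0.184 ] tri [0.4888 0.1038 0.1839]
jar [0.4717 0.3682 0.122 ] [0.472  0.3689 0.122 ] tri [0.4717 0.3685 0.1212]
plat [0.4657 0.366  0.07  ] [0.467  0.3735 0.07  ] tri [0.4653 0.3696 0.0621]
scene cork [[0.4759, -0.3482], [0.1252, 0.114], 67.0553, [0.4759, -0.3483], 0.0631]
scene cork [[0.4757, -0.3477], [0.1268, 0.1164], 63.6003, [0.475, -0.3479], 0.0641]
scene pan [[0.4696, -0.1201], [0.1499, 0.1099], 41.6651, [0.48, -0.13], 0.0789]
scene pan [[0.4798, -0.1394], [0.1774, 0.1119], 83.4967, [0.4705, -0.1392], 0.0921]
scene plate [[0.5056, 0.0884], [0.1377, 0.1764], 10.893, [0.4946, 0.0915], 0.0971]
scene plate [[0.5063, 0.0885], [0.1404, 0.1775], 10.8799, [0.4941, 0.0914], 0.0977]
scene jarlid [[0.4708, 0.3693], [0.0584, 0.0595], 6.4707, [0.4708, 0.3694], 0.0305]
scene jarlid [[0.4707, 0.3692], [0.0595, 0.0604], 6.4855, [0.4708, 0.369], 0.0309]
```

Measured positions (x, y):

| Thing | x | y |
|---|---|---|
| flask | .4927 | -.1113 |
| bottle | .4888 | .1038 |
| jar | .4717 | .3685 |
| pan | .4832 | -.111 |
| plate | .4923 | .1125 |
| platform | .465 | .369 |
| cork | .475 | -.352 |

I park the flask first. To start, I turn the tool to yaw 0 so that its axes line up with the world.

Request:
move_arm(
  increments=[
    [[0,0,0],[0,0,0.52],8.5],
    [[0,0,0],[0,0,0.52],8.5],
    [[0,0,0],[0,0,0.52],8.5],
    [[0,0,0],[0,0,0.52],8.5],
    [[0,0,0],[0,0,0.52],8.5],
    [[0,0,0],[0,0,0.52],8.5],
    [[0,0,0],[0,0,0.52],8.5],
    [[0,0,0],[0,0,0.52],8.5],
  ],
  force=40,
)

```text
time: 0.9
tcp_pos: [0.2317, -0.6067, 0.2304]
eef_rot: [-3.14, 0.001, 0.0]
ft_force: [0.1, 0.2, -0.5]
grip_width: 0.085
grasp_force: 0.0
```

Request:
move_arm(
  increments=[
    [[1.6,-3,0],[0,0,0],8.5],
    [[1.6,-3,0],[0,0,0],8.5],
    [[1.6,-3,0],[0,0,0],8.5],
    [[1.6,-3,0],[0,0,0],8.5],
    [[1.6,-3,0],[0,0,0],8.5],
    [[1.6,-3,0],[0,0,0],8.5],
    [[1.6,-3,0],[0,0,0],8.5],
    [[1.6,-3,0],[0,0,0],8.5],
  ],
)

```text
time: 1.7
tcp_pos: [0.3596, -0.3654, 0.2308]
eef_rot: [-3.141, 0.001, 0.002]
ft_force: [0.1, 0.0, 0.1]
grip_width: 0.0851
grasp_force: 0.0
```

Request:
move_arm(
  increments=[
    [[1.66,-3.18,0],[0,0,0],8.5],
    [[1.66,-3.18,0],[0,0,0],8.5],
    [[1.66,-3.18,0],[0,0,0],8.5],
    [[1.66,-3.18,0],[0,0,0],8.5],
    [[1.66,-3.18,0],[0,0,0],8.5],
    [[1.66,-3.18,0],[0,0,0],8.5],
    [[1.66,-3.18,0],[0,0,0],8.5],
    [[1.66,-3.18,0],[0,0,0],8.5],
  ],
)

```text
time: 2.5
tcp_pos: [0.4918, -0.111, 0.2309]
eef_rot: [-3.142, 0.001, 0.002]
ft_force: [0.4, -0.4, -0.6]
grip_width: 0.0849
grasp_force: 0.0
```

```bash
python3 - <<'E'
from h import *
s=state(); print(s['tcp_pos'],s['qpos'].round(2))
f=grab_frame('scene'); b=f['img'][120:300,230:430]; cv2.imwrite('pics/a1.png',cv2.cvtColor(cv2.resize(b,None,fx=3,fy=3,interpolation=2),cv2.COLOR_RGB2BGR))
E
```

```text
[ 0.49181855 -0.11099756  0.23088229] [ 0.42  0.12 -0.3   1.93  0.04  1.09 -1.47]
```

View pics/a1.png

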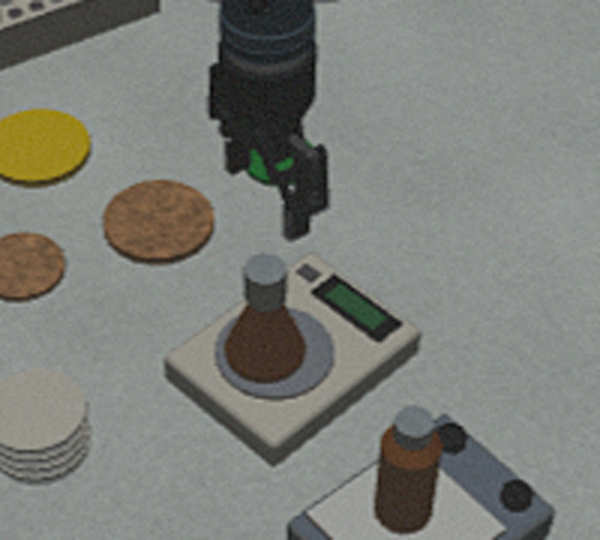

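The picture shows the gripper centred over the flask cap, at crop (265,270). I'll go down and close.

Request:
move_arm(
  increments=[
    [[0.08,0.03,1.6],[0,0,0],8.5],
    [[0,0,1.6],[0,0,0],8.5],
    [[0,0,1.6],[0,0,0],8.5],
    [[0,0,1.6],[0,0,0],8.5],
    [[0,0,1.6],[0,0,0],8.5],
    [[0,0,1.4],[0,0,0],8.5],
    [[0,0,0.9],[0,0,0],8.5],
    [[0,0,0.3],[0,0,0],8.5],
  ],
)

```text
time: 3.35
tcp_pos: [0.4916, -0.1126, 0.124]
eef_rot: [-3.141, 0.002, 0.002]
ft_force: [0.7, -0.2, -0.3]
grip_width: 0.0849
grasp_force: 0.0
```

Request:
move_arm(
  increments=[
    [[0,0,0],[0,0,0],7],
    [[0,0,0],[0,0,0],5.5],
    [[0,0,0],[0,0,0],4.5],
    [[0,0,0],[0,0,0],4],
    [[0,0,0],[0,0,0],3.5],
    [[0,0,0],[0,0,0],3],
    [[0,0,0],[0,0,0],3],
    [[0,0,0],[0,0,0],3],
  ],
)

```text
time: 4.15
tcp_pos: [0.4933, -0.1124, 0.126]
eef_rot: [3.142, -0.001, 0.002]
ft_force: [-0.4, 1.8, 5.1]
grip_width: 0.0371
grasp_force: 40.0
```

Request:
move_arm(
  increments=[
    [[0,0,-0.5],[0,0,0],3],
    [[0,0,-1],[0,0,0],3],
    [[0,0,-1.5],[0,0,0],3],
    [[0,0,-1.5],[0,0,0],3],
    [[0,0.5,-0.5],[0,0,0],3],
    [[0,1,0],[0,0,0],3],
    [[0,1.5,0],[0,0,0],3],
    [[0,2,0],[0,0,0],3],
  ],
)

```text
time: 4.95
tcp_pos: [0.4918, -0.1636, 0.1743]
eef_rot: [-3.141, 0.002, 0.002]
ft_force: [-0.1, 0.2, -2.0]
grip_width: 0.0373
grasp_force: 40.1
```

Request:
move_arm(
  increments=[
    [[-0.2,2.5,0],[0,0,0],3],
    [[-0.3,3,0],[0,0,0],3],
    [[-0.3,3,0],[0,0,0],3],
    [[-0.3,3,0],[0,0,0],3],
    [[-0.3,3,0],[0,0,0],3],
    [[-0.3,2.2,0],[0,0,0],3],
    [[-0.1,1.5,0],[0,0,0],3],
    [[0,0.5,0],[0,0,0],3],
  ],
)

```text
time: 5.75
tcp_pos: [0.4731, -0.3527, 0.1742]
eef_rot: [3.141, 0.002, -0.003]
ft_force: [-0.0, 0.4, -1.6]
grip_width: 0.0371
grasp_force: 40.1
```

Request:
move_arm(
  increments=[
    [[0.1,0,1.2],[0,0,0],3],
    [[0,0,1.6],[0,0,0],3],
    [[0,0,1.6],[0,0,0],3],
    [[0,0,1.4],[0,0,0],3],
    [[0,0,1.2],[0,0,0],3],
    [[0,0,0.7],[0,0,0],3],
    [[0,0,0.3],[0,0,0],3],
    [[0,0,0],[0,0,0],3],
  ],
)

```text
time: 6.55
tcp_pos: [0.4761, -0.3495, 0.095]
eef_rot: [-3.141, 0.0, 0.002]
ft_force: [-0.0, -0.4, -0.5]
grip_width: 0.0374
grasp_force: 40.2
```

Request:
move_arm(
  increments=[
    [[0,0,0.1],[0,0,0],3],
    [[0,0,0.1],[0,0,0],3],
    [[0,0,0.1],[0,0,0],3],
    [[0,0,0.1],[0,0,0],3],
    [[0,0,0.1],[0,0,0],3],
    [[0,0,0],[0,0,0],3],
    [[0,0,0],[0,0,0],3],
    [[0,0,0],[0,0,0],3],
  ],
)

```text
time: 7.35
tcp_pos: [0.4761, -0.3497, 0.0903]
eef_rot: [-3.142, -0.0, 0.002]
ft_force: [-0.1, 0.0, -1.0]
grip_width: 0.037
grasp_force: 40.2
```

Request:
move_arm(
  increments=[
    [[0,0.1,0.05],[0,0,0],3],
    [[0,0.1,0.05],[0,0,0],3],
    [[0,0,0.05],[0,0,0],3],
    [[0,0,0.05],[0,0,0],3],
    [[0,0,0],[0,0,0],3],
    [[0,0,0],[0,0,0],3],
    [[0,0,0],[0,0,0],3],
    [[0,0,0],[0,0,0],3],
  ],
)

```text
time: 8.15
tcp_pos: [0.4761, -0.3516, 0.0883]
eef_rot: [-3.141, 0.0, 0.002]
ft_force: [-0.6, -0.1, -0.5]
grip_width: 0.0371
grasp_force: 40.2
```

Request:
move_arm(
  increments=[
    [[0,0,0.05],[0,0,0],3],
    [[0,0,0],[0,0,0],3],
    [[0,0,0.05],[0,0,0],3],
    [[0,0,0],[0,0,0],3],
    [[0,0,0.05],[0,0,0],3],
    [[0,0,0],[0,0,0],3],
    [[0,0,0],[0,0,0],3],
    [[0,0,0],[0,0,0],3],
  ],
)

```text
time: 8.95
tcp_pos: [0.4764, -0.3517, 0.0881]
eef_rot: [3.141, -0.0, 0.002]
ft_force: [-2.6, 2.4, 7.4]
grip_width: 0.0372
grasp_force: 40.8
```

Request:
move_arm(
  increments=[
    [[0,0,0],[0,0,0],4],
    [[0,0,0],[0,0,0],5],
    [[0,0,0],[0,0,0],6.5],
    [[0,0,0],[0,0,0],8],
    [[0,0,0],[0,0,0],8.5],
    [[0,0,0],[0,0,0],8.5],
    [[0,0,0],[0,0,0],8.5],
    [[0,0,-0.5],[0,0,0],8.5],
  ],
)

```text
time: 9.75
tcp_pos: [0.4754, -0.3512, 0.0912]
eef_rot: [-3.141, 0.001, 0.002]
ft_force: [0.8, 0.6, -0.3]
grip_width: 0.0848
grasp_force: 0.0
```

Request:
move_arm(
  increments=[
    [[0,0,-1],[0,0,0],8.5],
    [[0,0,-2],[0,0,0],8.5],
    [[0,0,-2.5],[0,0,0],8.5],
    [[0,0,-2.5],[0,0,0],8.5],
    [[0,0,-2.5],[0,0,0],8.5],
    [[0,0,-2.5],[0,0,0],8.5],
    [[0,-1,-2],[0,0,0],8.5],
    [[0,-2,-1],[0,0,0],8.5],
  ],
)

```text
time: 10.55
tcp_pos: [0.4766, -0.3238, 0.2553]
eef_rot: [3.138, -0.004, -0.002]
ft_force: [0.6, 0.1, -0.1]
grip_width: 0.0848
grasp_force: 0.0
```

Request:
move_arm(
  increments=[
    [[0,-2.5,0],[0,0,0],8.5],
    [[0,-3,0],[0,0,0],8.5],
    [[0,-3,0],[0,0,0],8.5],
    [[0,-3,0],[0,0,0],8.5],
    [[0,-3,0],[0,0,0],8.5],
    [[0,-3,0],[0,0,0],8.5],
    [[0,-3,0],[0,0,0],8.5],
    [[0,-3,0],[0,0,0],8.5],
  ],
)

```text
time: 11.35
tcp_pos: [0.4746, -0.084, 0.2517]
eef_rot: [-3.142, 0.001, 0.003]
ft_force: [0.7, 0.4, 0.1]
grip_width: 0.085
grasp_force: 0.0
```

Request:
move_arm(
  increments=[
    [[0,-3,0],[0,0,0],8.5],
    [[0,-3,0],[0,0,0],8.5],
    [[0,-3,0],[0,0,0],8.5],
    [[0,-3,0],[0,0,0],8.5],
    [[0,-3,0],[0,0,0],8.5],
    [[0,-3,0],[0,0,0],8.5],
    [[0,-3,0],[0,0,0],8.5],
    [[0,-3,0],[0,0,0],8.5],
  ],
)

```text
time: 12.15
tcp_pos: [0.4736, 0.1554, 0.2517]
eef_rot: [3.141, 0.0, 0.003]
ft_force: [0.5, 0.5, -0.7]
grip_width: 0.0847
grasp_force: 0.0
```

```bash
python3 - <<'E'
from h import *
s=state(); print(s['tcp_pos'],s['qpos'].round(2))
E
```

```text
[0.47356515 0.15539377 0.25168289] [ 0.15  0.11 -0.58  1.91  0.07  1.14 -2.02]
```

Request:
move_arm(
  increments=[
    [[0,-3,0],[0,0,0],8.5],
    [[0,-3,0],[0,0,0],8.5],
    [[0,-3,0],[0,0,0],8.5],
    [[0,-3,0],[0,0,0],8.5],
    [[0,-3,0],[0,0,0],8.5],
    [[-0.1,-3,0],[0,0,0],8.5],
    [[-0.1,-2.3,0],[0,0,0],8.5],
    [[0,-1,0],[0,0,0],8.5],
  ],
)

```text
time: 12.95
tcp_pos: [0.4698, 0.3699, 0.2518]
eef_rot: [-3.14, 0.001, 0.007]
ft_force: [-1.3, -0.5, -0.2]
grip_width: 0.0851
grasp_force: 0.0
```

```bash
python3 - <<'E'
from h import *
s=state(); print(s['tcp_pos'],s['qpos'].round(2))
E
```

```text
[0.46979611 0.36990693 0.25184462] [-0.18  0.34 -0.67  1.68  0.23  1.2  -2.47]
```

Request:
move_arm(
  increments=[
    [[0.2,0.1,1.6],[0,0,0],8.5],
    [[0,0,2.3],[0,0,0],8.5],
    [[0,0,2.3],[0,0,0],8.5],
    [[0,0,2.3],[0,0,0],8.5],
    [[0,0,2.3],[0,0,0],8.5],
    [[0,0,2],[0,0,0],8.5],
    [[0,0,1.5],[0,0,0],8.5],
    [[0,0,0.9],[0,0,0],8.5],
  ],
)

```text
time: 13.75
tcp_pos: [0.4742, 0.3627, 0.0974]
eef_rot: [3.138, 0.002, 0.0]
ft_force: [-0.7, 1.0, 1.1]
grip_width: 0.0849
grasp_force: 0.0
```

Request:
move_arm(
  increments=[
    [[0,0,0.6],[0,0,0],8.5],
    [[0,0,0.4],[0,0,0],8.5],
    [[0,0,0],[0,0,0],7.5],
    [[0,0,0],[0,0,0],6.8],
    [[0,0,0],[0,0,0],6.2],
    [[0,0,0],[0,0,0],5.5],
    [[0,0,0],[0,0,0],5.5],
    [[0,0,0],[0,0,0],5.5],
  ],
)

```text
time: 14.55
tcp_pos: [0.4755, 0.367, 0.0915]
eef_rot: [-3.139, -0.002, 0.002]
ft_force: [-0.5, 2.1, 5.7]
grip_width: 0.0608
grasp_force: 43.6
```

Request:
move_arm(
  increments=[
    [[0,0,-0.5],[0,0,0],5.5],
    [[0,0,-1.2],[0,0,0],5.5],
    [[0,0,-2],[0,0,0],5.5],
    [[0,0,-2.5],[0,0,0],5.5],
    [[0,0,-2.5],[0,0,0],5.5],
    [[0,0,-2.5],[0,0,0],5.5],
    [[0,0,-2.5],[0,0,0],5.5],
    [[0,0,-2],[0,0,0],5.5],
  ],
)

```text
time: 15.35
tcp_pos: [0.4747, 0.3647, 0.2484]
eef_rot: [3.141, -0.0, 0.001]
ft_force: [0.3, 1.1, -1.3]
grip_width: 0.0606
grasp_force: 43.7
```

```bash
python3 - <<'E'
from h import *
s=state(); print(s['tcp_pos'],s['eef_rot'],s['ft_force'],s['qpos'].round(2))
f=grab_frame('scene'); a=f['img'][150:450,280:520]; 
g=grab_frame('top'); b=g['img'][190:320,100:430]
import pickle; pickle.dump((f,g),open('j.pkl','wb'))
a=cv2.resize(a,(400,500)); b=cv2.resize(b,(400,158)); b=cv2.copyMakeBorder(b,0,342,0,0,0)
cv2.imwrite('pics/b1.png',cv2.cvtColor(np.hstack([a,b]),cv2.COLOR_RGB2BGR))
E
```

```text
[0.47470994 0.36468211 0.24839422] [ 3.14097849e+00 -4.59771505e-04  1.46524150e-03] [ 0.3327988   1.08830179 -1.33652529] [-0.18  0.35 -0.67  1.68  0.23  1.19 -2.47]
```

View pics/b1.png

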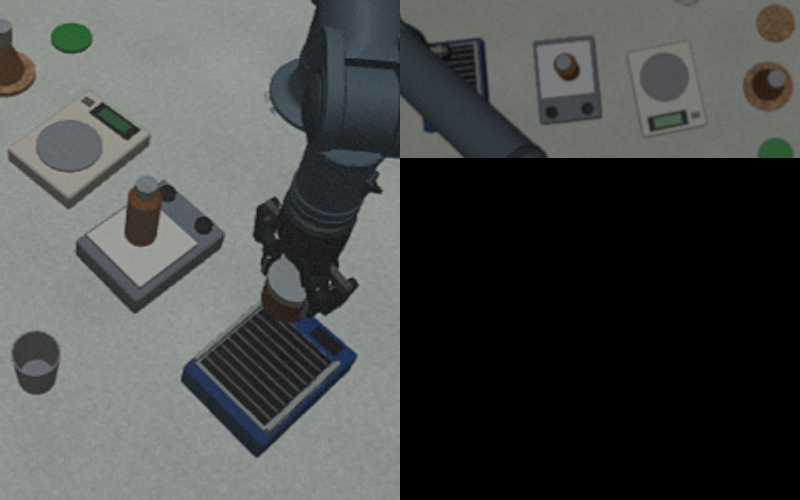

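The jar is held upright between the fingers at (287,290). The flask stands on the larger cork mat, and the pan and platform are empty. I'll carry the jar high over the bottle to the balance.

Request:
move_arm(
  increments=[
    [[0,1,0],[0,0,0],5.5],
    [[0,2,0],[0,0,0],5.5],
    [[0,3,0],[0,0,0],5.5],
    [[0,3,0],[0,0,0],5.5],
    [[0.1,3,0],[0,0,0],5.5],
    [[0.1,3,0],[0,0,0],5.5],
    [[0.1,3,0],[0,0,0],5.5],
    [[0.1,3,0],[0,0,0],5.5],
  ],
)

```text
time: 16.25
tcp_pos: [0.4773, 0.1522, 0.2445]
eef_rot: [3.14, 0.004, 0.001]
ft_force: [0.7, 0.1, -1.1]
grip_width: 0.0607
grasp_force: 43.7
```

Request:
move_arm(
  increments=[
    [[0.1,3,0],[0,0,0],5.5],
    [[0.1,3,0],[0,0,0],5.5],
    [[0.1,3,0],[0,0,0],5.5],
    [[0.1,3,0],[0,0,0],5.5],
    [[0.1,3,0],[0,0,0],5.5],
    [[0.1,3,0],[0,0,0],5.5],
    [[0.1,3,0],[0,0,0],5.5],
    [[0,2.5,0],[0,0,0],5.5],
  ],
)

```text
time: 17.05
tcp_pos: [0.484, -0.0825, 0.2445]
eef_rot: [3.142, 0.005, -0.001]
ft_force: [0.0, 0.4, -1.5]
grip_width: 0.0608
grasp_force: 43.8
```

Request:
move_arm(
  increments=[
    [[0,2,0],[0,0,0],5.5],
    [[0,1,0],[0,0,0],5.5],
    [[0,0,0],[0,0,0],5.5],
    [[0,0,0],[0,0,0],5.5],
    [[0,0,0.5],[0,0,0],5.5],
    [[0,0,1],[0,0,0],5.5],
    [[0,0,1],[0,0,0],5.5],
    [[0,0,0.5],[0,0,0],5.5],
  ],
)

```text
time: 17.85
tcp_pos: [0.4855, -0.1089, 0.2149]
eef_rot: [-3.141, 0.003, 0.003]
ft_force: [-1.1, 0.4, -2.1]
grip_width: 0.0604
grasp_force: 43.8
```

```bash
python3 - <<'E'
from h import *
import pickle
s=state(); print(s['tcp_pos'],s['eef_rot'],s['ft_force'],s['qpos'].round(2))
f,g=pickle.load(open('j.pkl','rb'))
for t in (12,18,25): print('pan',blob(g,.05,(318,254),t,(285,220,356,305)),blob(f,.05,(321,237),t,(285,205,370,272)))
E
```

```text
[ 0.48548042 -0.10891582  0.21488731] [-3.14082970e+00  2.89624025e-03  2.89929677e-03] [-1.12914094  0.41600493 -2.11747008] [ 0.48  0.13 -0.36  1.96  0.05  1.06 -1.48]
pan [[0.4828, -0.1113], [0.108, 0.1072], 1.8415, [0.4832, -0.1107], 0.055] [[0.4835, -0.1077], [0.1132, 0.108], 59.6896, [0.4826, -0.1076], 0.0572]
pan [[0.4828, -0.1113], [0.1098, 0.109], 1.8465, [0.4833, -0.1109], 0.0558] [[0.4837, -0.1079], [0.1155, 0.1093], 56.8548, [0.484, -0.1081], 0.0581]
pan [[0.4835, -0.111], [0.1103, 0.1115], 46.7062, [0.4831, -0.1112], 0.0567] [[0.4833, -0.1077], [0.1154, 0.1107], 58.6651, [0.4839, -0.1087], 0.0588]
```

Request:
move_arm(
  increments=[
    [[0,0.1,1.5],[0,0,0],5.5],
    [[0,0,2.2],[0,0,0],5.5],
    [[0,0,2.5],[0,0,0],5.5],
    [[0,0,2.5],[0,0,0],5.5],
    [[0,0,2],[0,0,0],5.5],
    [[0,0,1.6],[0,0,0],5.5],
    [[0,0,1],[0,0,0],5.5],
    [[0,0,0.4],[0,0,0],5.5],
  ],
)

```text
time: 18.65
tcp_pos: [0.4858, -0.1103, 0.0785]
eef_rot: [-3.141, 0.002, 0.002]
ft_force: [-0.6, 0.0, -2.3]
grip_width: 0.0607
grasp_force: 43.8
```

Request:
move_arm(
  increments=[
    [[0,0,0.1],[0,0,0],5.5],
    [[0,0,0.1],[0,0,0],5.5],
    [[0,0,0.1],[0,0,0],5.5],
    [[0,0,0],[0,0,0],5.5],
    [[0,0,0],[0,0,0],5.5],
    [[0,0,0],[0,0,0],5.5],
    [[0,0,0],[0,0,0],5.5],
    [[0,0,0],[0,0,0],5.5],
  ],
)

```text
time: 19.45
tcp_pos: [0.4866, -0.1107, 0.0768]
eef_rot: [3.142, -0.0, 0.002]
ft_force: [-0.6, 0.4, -1.7]
grip_width: 0.0608
grasp_force: 43.8
```

Request:
move_arm(
  increments=[
    [[0,0,0.1],[0,0,0],5.5],
    [[0,0,0.1],[0,0,0],5.5],
    [[0,0,0.1],[0,0,0],5.5],
    [[0,0,0.05],[0,0,0],5.5],
    [[0,0,0.05],[0,0,0],5.5],
    [[0,0,0],[0,0,0],5.5],
    [[0,0,0],[0,0,0],5.5],
    [[0,0,0],[0,0,0],5.5],
  ],
)

```text
time: 20.25
tcp_pos: [0.4867, -0.1106, 0.0728]
eef_rot: [-3.142, -0.0, 0.002]
ft_force: [-0.1, 0.3, -1.1]
grip_width: 0.0608
grasp_force: 43.8
```

Request:
move_arm(
  increments=[
    [[0,0,0.05],[0,0,0],5.5],
    [[0,0,0],[0,0,0],5.5],
    [[0,0,0],[0,0,0],5.5],
    [[0,0,0],[0,0,0],5.5],
    [[0,0,0],[0,0,0],5.5],
    [[0,0,0],[0,0,0],5.5],
    [[0,0,0],[0,0,0],5.5],
    [[0,0,0],[0,0,0],5.5],
  ],
)

```text
time: 21.05
tcp_pos: [0.4866, -0.1106, 0.0723]
eef_rot: [-3.142, -0.0, 0.002]
ft_force: [0.1, -1.2, -2.1]
grip_width: 0.0604
grasp_force: 43.8
```

Request:
move_arm(
  increments=[
    [[0,0,0.05],[0,0,0],5.5],
    [[0,0,0],[0,0,0],5.5],
    [[0,0,0.05],[0,0,0],5.5],
    [[0,0,0],[0,0,0],5.5],
    [[0,0,0],[0,0,0],5.5],
    [[0,0,0],[0,0,0],5.5],
    [[0,0,0],[0,0,0],5.5],
    [[0,0,0],[0,0,0],5.5],
  ],
)

```text
time: 21.85
tcp_pos: [0.4866, -0.1107, 0.0715]
eef_rot: [3.142, 0.0, 0.002]
ft_force: [-2.0, -0.1, 4.0]
grip_width: 0.0607
grasp_force: 44.0
```

Request:
move_arm(
  increments=[
    [[0,0,0],[0,0,0],6.5],
    [[0,0,0],[0,0,0],7],
    [[0,0,0],[0,0,0],8],
    [[0,0,0],[0,0,0],8.5],
    [[0,0,0],[0,0,0],8.5],
    [[0,0,0],[0,0,0],8.5],
    [[0,0,-0.5],[0,0,0],8.5],
    [[0,0,-1.5],[0,0,0],8.5],
  ],
)

```text
time: 22.65
tcp_pos: [0.4852, -0.1104, 0.0904]
eef_rot: [-3.141, 0.003, 0.002]
ft_force: [0.3, -0.1, -0.5]
grip_width: 0.0851
grasp_force: 0.0
```

Request:
move_arm(
  increments=[
    [[0,0,-2.5],[0,0,0],8.5],
    [[0,0,-2.5],[0,0,0],8.5],
    [[0,0,-2.5],[0,0,0],8.5],
    [[0,0,-2.5],[0,0,0],8.5],
    [[0,0,-2.5],[0,0,0],8.5],
    [[0,0,-1.5],[0,0,0],8.5],
    [[0,-1,0],[0,0,0],8.5],
    [[0,-2,0],[0,0,0],8.5],
  ],
)

```text
time: 23.45
tcp_pos: [0.4864, -0.0816, 0.2314]
eef_rot: [3.141, -0.001, -0.002]
ft_force: [-0.0, 0.5, -1.0]
grip_width: 0.0852
grasp_force: 0.0
```

Request:
move_arm(
  increments=[
    [[0,-3,0],[0,0,0],8.5],
    [[0,-3,0],[0,0,0],8.5],
    [[0,-3,0],[0,0,0],8.5],
    [[0,-3,0],[0,0,0],8.5],
    [[0.1,-3,0],[0,0,0],8.5],
    [[0.1,-2,0],[0,0,0],8.5],
    [[0,-1.4,0],[0,0,0],8.5],
    [[0,0,0],[0,0,0],8.5],
  ],
)

```text
time: 24.25
tcp_pos: [0.4867, 0.107, 0.2304]
eef_rot: [-3.14, 0.002, 0.008]
ft_force: [-0.3, 1.4, 0.0]
grip_width: 0.0846
grasp_force: 0.0
```

```bash
python3 - <<'E'
from h import *
import pickle
s=state(); print(s['tcp_pos'],s['eef_rot'],s['qpos'].round(2))
f=grab_frame('scene');g=grab_frame('top');pickle.dump((f,g),open('k.pkl','wb'))
a=f['img'][150:450,250:510]; b=g['img'][190:320,100:430]
a=cv2.resize(a,(433,500),interpolation=2); b=cv2.resize(b,(360,142)); b=cv2.copyMakeBorder(b,0,358,0,0,0)
cv2.imwrite('pics/c1.png',cv2.cvtColor(np.hstack([a,b]),cv2.COLOR_RGB2BGR))
E
```

```text
[0.48673499 0.10697858 0.23035179] [-3.14013168e+00  1.85301578e-03  7.83642289e-03] [ 0.22  0.14 -0.55  1.93  0.08  1.1  -1.93]
```

View pics/c1.png

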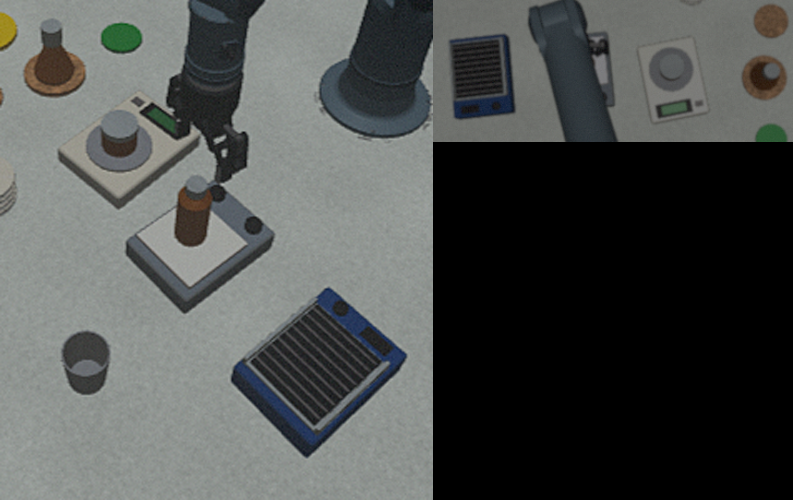

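The jar stands mid-pan at (119,133), the flask is on the cork at (53,62), the gripper is over the bottle at (195,200), and the shaker platform is fully in view. I'll measure the platform and then grip the bottle.

```bash
python3 - <<'E'
from h import *
import pickle
f,g=pickle.load(open('k.pkl','rb'))
for n,F,box,vt in [('scene',f,(382,318,500,428),75),('scene',f,(382,318,500,428),90),('top',g,(112,218,172,288),60),('top',g,(112,218,172,288),75)]:
    x0,y0,x1,y1=box; hsv=cv2.cvtColor(F['img'],cv2.COLOR_RGB2HSV)
    m=cv2.inRange(hsv,(0,0,0),(179,90,vt)); M=np.zeros_like(m); M[y0:y1,x0:x1]=m[y0:y1,x0:x1]
    M=cv2.morphologyEx(M,cv2.MORPH_CLOSE,np.ones((5,5))); M=cv2.morphologyEx(M,cv2.MORPH_OPEN,np.ones((9,9)))
    c=max(cv2.findContours(M,0,1)[0],key=cv2.contourArea)
    P=np.array([pt(F,u,v,.07)[:2] for u,v in c[:,0]],np.float32); print(n,vt,cv2.minAreaRect(P),cv2.boundingRect(c))
for t in (10,15,20): print('jar top',blob(g,.102,(319,250),t,(300,235,340,275)))
E
```

```text
scene 75 ((0.4548332989215851, 0.3765104413032532), (0.17245450615882874, 0.14104054868221283), 8.428183555603027) (401, 335, 82, 76)
scene 90 ((0.45467764139175415, 0.3767244517803192), (0.17271055281162262, 0.1420501172542572), 8.433647155761719) (401, 335, 84, 76)
top 60 ((0.46805787086486816, 0.35712194442749023), (0.13507892191410065, 0.14257420599460602), 8.218160629272461) (117, 227, 55, 52)
top 75 ((0.46948128938674927, 0.3577335774898529), (0.15452343225479126, 0.1460784524679184), 8.443066596984863) (116, 222, 56, 61)
jar top [[0.4851, -0.1125], [0.0595, 0.0594], 33.516, [0.4856, -0.1107], 0.0323]
jar top [[0.4735, -0.1128], [0.1036, 0.1028], 1.8216, [0.4765, -0.1099], 0.0554]
jar top [[0.4731, -0.1133], [0.1045, 0.1037], 1.8216, [0.4765, -0.1095], 0.0564]
```

Request:
move_arm(
  increments=[
    [[0.1,0.3,1.5],[0,0,0],8.5],
    [[0.1,0,1.7],[0,0,0],8.5],
    [[0,0,1.7],[0,0,0],8.5],
    [[0,0,1.7],[0,0,0],8.5],
    [[0,0,1.7],[0,0,0],8.5],
    [[0,0,1.3],[0,0,0],8.5],
    [[0,0,0.8],[0,0,0],8.5],
    [[0,0,0.3],[0,0,0],8.5],
  ],
)

```text
time: 25.15
tcp_pos: [0.4897, 0.0996, 0.1233]
eef_rot: [3.141, 0.002, 0.001]
ft_force: [-0.1, -0.1, 0.2]
grip_width: 0.0849
grasp_force: 0.0
```

Request:
move_arm(
  increments=[
    [[0,0,0],[0,0,0],8],
    [[0,0,0],[0,0,0],7],
    [[0,0,0],[0,0,0],6],
    [[0,0,0],[0,0,0],5.3],
    [[0,0,0],[0,0,0],4.5],
    [[0,0,0],[0,0,0],4],
    [[0,0,0],[0,0,0],4],
    [[0,0,0],[0,0,0],4],
  ],
)

```text
time: 25.95
tcp_pos: [0.4912, 0.1012, 0.1253]
eef_rot: [-3.141, -0.002, 0.002]
ft_force: [-0.3, 1.0, 6.2]
grip_width: 0.0487
grasp_force: 41.2
```

```bash
python3 - <<'E'
from h import *
import pickle
f,g=pickle.load(open('k.pkl','rb'))
def crop(F,u,v,r):
    b=cv2.cvtColor(F['img'],cv2.COLOR_RGB2BGR)[v-r:v+r,u-r:u+r]
    b=cv2.resize(cv2.convertScaleAbs(b,alpha=1.7),(400,400),interpolation=cv2.INTER_CUBIC); k=200/r
    for i in range(0,2*r,10):
        q=int((i+.5)*k); cv2.putText(b,str(u-r+i),(q,9),0,.33,(0,255,255)); cv2.putText(b,str(v-r+i),(0,q),0,.33,(0,255,255)); cv2.line(b,(q,10),(q,18),(0,255,255)); cv2.line(b,(24,q),(32,q),(0,255,255))
    for (cx,cy),col in (((.466,.368),(0,255,0)),):
        a=np.radians(8.2); x,y=np.array([np.cos(a),np.sin(a)]),np.array([-np.sin(a),np.cos(a)])
        P=[(px(F,np.append(np.array([cx,cy])+sx*.0675*x+sy*.0575*y,.07))-[u-r,v-r]+.5)*k for sx,sy in((1,1),(1,-1),(-1,-1),(-1,1))]
        cv2.polylines(b,[np.int32(P)],True,col,1)
    return b
cv2.imwrite('pics/d1.png',np.hstack([crop(f,440,368,56),crop(g,144,258,40)]))
E
```

```text
(no output)
```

View pics/d1.png

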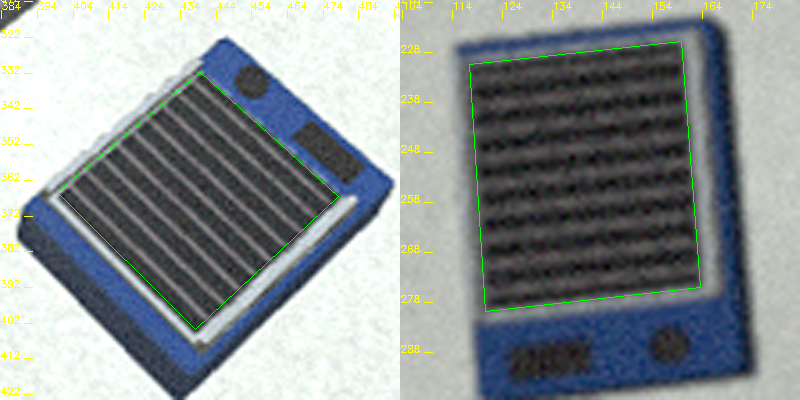

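The green outline at centre (.466,.368) fits the rubber platform in both views, corners for example at (60,196), (338,196) and (470,64), (700,287). The bottle is gripped (48.7 mm). I'll lift it and carry it to the shaker.

Request:
move_arm(
  increments=[
    [[0,0,-0.5],[0,0,0],4],
    [[0,0,-1],[0,0,0],4],
    [[0,0,-1.5],[0,0,0],4],
    [[0,0,-1.5],[0,0,0],4],
    [[0,0,-1],[0,0,0],4],
    [[0,-0.7,-0.5],[0,0,0],4],
    [[0,-1.5,0],[0,0,0],4],
    [[0,-2,0],[0,0,0],4],
  ],
)

```text
time: 26.75
tcp_pos: [0.4899, 0.1417, 0.1841]
eef_rot: [3.141, 0.001, -0.001]
ft_force: [0.5, 0.4, -1.3]
grip_width: 0.0487
grasp_force: 41.4
```

Request:
move_arm(
  increments=[
    [[-0.3,-3,0],[0,0,0],4],
    [[-0.4,-3.2,0],[0,0,0],4],
    [[-0.4,-3.2,0],[0,0,0],4],
    [[-0.4,-3.2,0],[0,0,0],4],
    [[-0.4,-3.2,0],[0,0,0],4],
    [[-0.3,-3,0],[0,0,0],4],
    [[0,-2.2,0],[0,0,0],4],
    [[0,-1,0],[0,0,0],4],
  ],
)

```text
time: 27.55
tcp_pos: [0.4659, 0.3655, 0.184]
eef_rot: [-3.14, 0.002, 0.006]
ft_force: [-0.6, 0.5, -1.3]
grip_width: 0.0488
grasp_force: 41.5
```

Request:
move_arm(
  increments=[
    [[0,0,0],[0,0,0],4],
    [[0,0,0],[0,0,0],4],
    [[0,0,0.5],[0,0,0],4],
    [[0,0,0.8],[0,0,0],4],
    [[0,0,0.8],[0,0,0],4],
    [[0,0,0.4],[0,0,0],4],
    [[0,0,0],[0,0,0],4],
    [[0,0,0],[0,0,0],4],
  ],
)

```text
time: 28.35
tcp_pos: [0.4677, 0.3622, 0.1591]
eef_rot: [3.142, 0.0, 0.002]
ft_force: [0.6, 0.7, -2.8]
grip_width: 0.0488
grasp_force: 41.5
```

Request:
move_arm(
  increments=[
    [[0,-0.3,0.3],[0,0,0],4],
    [[0,-0.25,0.4],[0,0,0],4],
    [[0,0,0.4],[0,0,0],4],
    [[0,0,0.4],[0,0,0],4],
    [[0,0,0.3],[0,0,0],4],
    [[0,0,0.2],[0,0,0],4],
    [[0,0,0.1],[0,0,0],4],
    [[0,0,0],[0,0,0],4],
  ],
)

```text
time: 29.15
tcp_pos: [0.4677, 0.3677, 0.1381]
eef_rot: [3.141, 0.0, 0.002]
ft_force: [-0.0, 0.4, -2.2]
grip_width: 0.0486
grasp_force: 41.5
```

Request:
move_arm(
  increments=[
    [[0,0,0.1],[0,0,0],4],
    [[0,0,0],[0,0,0],4],
    [[0,0,0.05],[0,0,0],4],
    [[0,0,0],[0,0,0],4],
    [[0,0,0],[0,0,0],4],
    [[0,0,0],[0,0,0],4],
    [[0,0,0],[0,0,0],4],
    [[0,0,0],[0,0,0],4],
  ],
)

```text
time: 29.95
tcp_pos: [0.4678, 0.3678, 0.1368]
eef_rot: [-3.142, -0.0, 0.002]
ft_force: [0.1, -0.2, -1.5]
grip_width: 0.0492
grasp_force: 41.5
```

Request:
move_arm(
  increments=[
    [[0,0,0.05],[0,0,0],4],
    [[0,0,0],[0,0,0],4],
    [[0,0,0.05],[0,0,0],4],
    [[0,0,0],[0,0,0],4],
    [[0,0,0],[0,0,0],4],
    [[0,0,0],[0,0,0],4],
    [[0,0,0],[0,0,0],4],
    [[0,0,0],[0,0,0],4],
  ],
)

```text
time: 30.75
tcp_pos: [0.4678, 0.3678, 0.1358]
eef_rot: [-3.142, -0.0, 0.002]
ft_force: [0.4, -0.1, -0.6]
grip_width: 0.0488
grasp_force: 41.5
```

Request:
move_arm(
  increments=[
    [[0,0,0.05],[0,0,0],4],
    [[0,0,0],[0,0,0],4],
    [[0,0,0],[0,0,0],4],
    [[0,0,0],[0,0,0],4],
    [[0,0,0],[0,0,0],4],
    [[0,0,0],[0,0,0],4],
    [[0,0,0],[0,0,0],4],
    [[0,0,0],[0,0,0],4],
  ],
)

```text
time: 31.55
tcp_pos: [0.4679, 0.3679, 0.1355]
eef_rot: [-3.141, -0.0, 0.002]
ft_force: [0.4, -0.5, 0.5]
grip_width: 0.0486
grasp_force: 41.6
```

Request:
move_arm(
  increments=[
    [[0,0,0.05],[0,0,0],4],
    [[0,0,0],[0,0,0],4],
    [[0,0,0],[0,0,0],4],
    [[0,0,0],[0,0,0],4],
    [[0,0,0],[0,0,0],4],
    [[0,0,0],[0,0,0],4],
    [[0,0,0],[0,0,0],4],
    [[0,0,0],[0,0,0],4],
  ],
)

```text
time: 32.35
tcp_pos: [0.4681, 0.368, 0.1354]
eef_rot: [-3.141, -0.001, 0.002]
ft_force: [-0.4, -1.1, 5.9]
grip_width: 0.0487
grasp_force: 41.7
```

Request:
move_arm(
  increments=[
    [[0,0,0],[0,0,0],5.2],
    [[0,0,0],[0,0,0],5.8],
    [[0,0,0],[0,0,0],7],
    [[0,0,0],[0,0,0],8.5],
    [[0,0,0],[0,0,0],8.5],
    [[0,0,0],[0,0,0],8.5],
    [[0,0,-0.5],[0,0,0],8.5],
    [[0,0,-1.5],[0,0,0],8.5],
  ],
)

```text
time: 33.15
tcp_pos: [0.4667, 0.3668, 0.1539]
eef_rot: [3.139, 0.003, 0.002]
ft_force: [0.2, -0.6, 0.3]
grip_width: 0.0847
grasp_force: 0.0
```

Request:
move_arm(
  increments=[
    [[0,0,-2],[0,0,0],8.5],
    [[0,0,-2],[0,0,0],8.5],
    [[0,0,-2],[0,0,0],8.5],
    [[0,0,-2],[0,0,0],8.5],
    [[0,0,-1.5],[0,0,0],8.5],
    [[0,1,0],[0,0,0],8.5],
    [[0,2,0],[0,0,0],8.5],
    [[0,3,0],[0,0,0],8.5],
  ],
)

```text
time: 33.95
tcp_pos: [0.4668, 0.308, 0.2493]
eef_rot: [-3.141, 0.001, 0.005]
ft_force: [0.7, 0.3, -0.6]
grip_width: 0.085
grasp_force: 0.0
```

Request:
move_arm(
  increments=[
    [[0,3,0],[0,0,0],8.5],
    [[0,3,0],[0,0,0],8.5],
    [[0,3,0],[0,0,0],8.5],
    [[0,3,0],[0,0,0],8.5],
    [[0.1,3,0],[0,0,0],8.5],
    [[0.1,3,0],[0,0,0],8.5],
    [[0.1,3,0],[0,0,0],8.5],
    [[0.1,3,0],[0,0,0],8.5],
  ],
)

```text
time: 34.75
tcp_pos: [0.4712, 0.0656, 0.249]
eef_rot: [3.141, 0.001, 0.001]
ft_force: [0.6, -0.3, -0.7]
grip_width: 0.0852
grasp_force: 0.0
```

Request:
move_arm(
  increments=[
    [[0.1,3,0],[0,0,0],8.5],
    [[0.1,3,0],[0,0,0],8.5],
    [[0,3,0],[0,0,0],8.5],
    [[0,3,0],[0,0,0],8.5],
    [[0,3,0],[0,0,0],8.5],
    [[0,3,0],[0,0,0],8.5],
    [[0,3,0],[0,0,0],8.5],
    [[0,3,0],[0,0,0],8.5],
  ],
)

```text
time: 35.55
tcp_pos: [0.4732, -0.1737, 0.2489]
eef_rot: [-3.141, 0.002, 0.001]
ft_force: [0.6, 0.3, 0.7]
grip_width: 0.0851
grasp_force: 0.0
```

```bash
python3 - <<'E'
from h import *
s=state(); print(s['tcp_pos'],s['eef_rot'],s['qpos'].round(2))
f=grab_frame('scene');g=grab_frame('top')
a=f['img'][150:450,250:510]; b=g['img'][190:320,100:430]
a=cv2.resize(a,(433,500),interpolation=2); b=cv2.resize(b,(360,142)); b=cv2.copyMakeBorder(b,0,358,0,0,0)
cv2.imwrite('pics/e1.png',cv2.cvtColor(np.hstack([a,b]),cv2.COLOR_RGB2BGR))
E
```

```text
[ 0.47322556 -0.17373866  0.24891002] [-3.14115862e+00  1.79640551e-03  1.09629265e-03] [ 0.53  0.11 -0.27  1.91  0.03  1.13 -1.33]
```

View pics/e1.png

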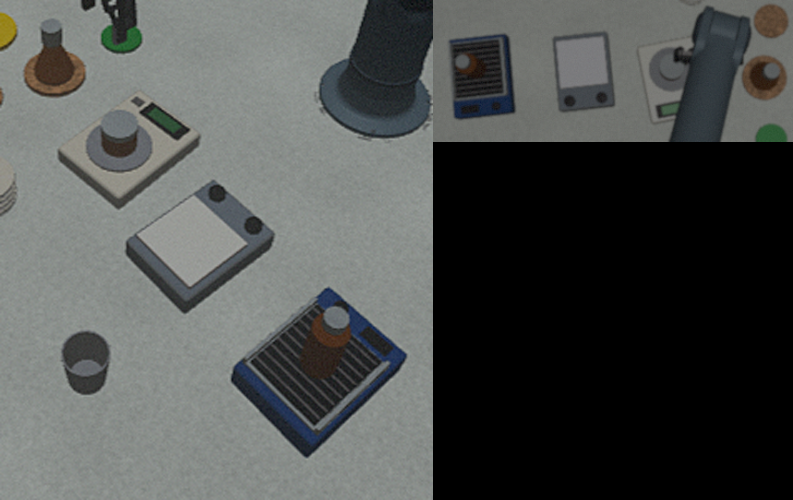

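The bottle stands upright mid-platform at (320,350), the jar is on the pan, the stirrer plate is free, and the flask waits on the cork at (53,65). I'll fetch the flask.

Request:
move_arm(
  increments=[
    [[0,3,0],[0,0,0],8.5],
    [[0,3,0],[0,0,0],8.5],
    [[0.1,3,0],[0,0,0],8.5],
    [[0.1,3,0],[0,0,0],8.5],
    [[0,3,0],[0,0,0],8.5],
    [[0,1.7,0],[0,0,0],8.5],
    [[0,1,0],[0,0,0],8.5],
    [[0,0,1],[0,0,0],8.5],
  ],
)

```text
time: 36.45
tcp_pos: [0.4775, -0.3505, 0.2407]
eef_rot: [3.14, -0.002, 0.0]
ft_force: [0.3, -0.2, 0.5]
grip_width: 0.0849
grasp_force: 0.0
```

Request:
move_arm(
  increments=[
    [[0,0,2],[0,0,0],8.5],
    [[0,0,2.2],[0,0,0],8.5],
    [[0,0,2.2],[0,0,0],8.5],
    [[0,0,2.2],[0,0,0],8.5],
    [[0,0,2.2],[0,0,0],8.5],
    [[0,0,2],[0,0,0],8.5],
    [[0,0,1.5],[0,0,0],8.5],
    [[0,0,0.7],[0,0,0],8.5],
  ],
)

```text
time: 37.25
tcp_pos: [0.4763, -0.3466, 0.0876]
eef_rot: [-3.139, 0.003, 0.004]
ft_force: [-1.1, 0.6, -0.2]
grip_width: 0.0846
grasp_force: 0.0
```

Request:
move_arm(
  increments=[
    [[0,0,0],[0,0,0],7],
    [[0,0,0],[0,0,0],5.5],
    [[0,0,0],[0,0,0],4.5],
    [[0,0,0],[0,0,0],4],
    [[0,0,0],[0,0,0],3.5],
    [[0,0,0],[0,0,0],3],
    [[0,0,0],[0,0,0],3],
    [[0,0,0],[0,0,0],3],
  ],
)

```text
time: 38.05
tcp_pos: [0.4779, -0.3502, 0.091]
eef_rot: [3.14, -0.002, 0.001]
ft_force: [-1.1, -1.6, 5.0]
grip_width: 0.037
grasp_force: 40.2
```

Request:
move_arm(
  increments=[
    [[0,0,-0.5],[0,0,0],3],
    [[0,0,-1],[0,0,0],3],
    [[0,0,-2],[0,0,0],3],
    [[0,0,-2.3],[0,0,0],3],
    [[0,0,-2.3],[0,0,0],3],
    [[0,0,-2.3],[0,0,0],3],
    [[0,0,-2],[0,0,0],3],
    [[0,-0.7,-0.8],[0,0,0],3],
  ],
)

```text
time: 38.85
tcp_pos: [0.4775, -0.3434, 0.2242]
eef_rot: [3.139, -0.003, 0.0]
ft_force: [-0.3, -0.5, -1.3]
grip_width: 0.0372
grasp_force: 40.2
```

Request:
move_arm(
  increments=[
    [[0,-1.5,0],[0,0,0],3],
    [[0,-2.5,0],[0,0,0],3],
    [[0.1,-3,0],[0,0,0],3],
    [[0.1,-3,0],[0,0,0],3],
    [[0.2,-3,0],[0,0,0],3],
    [[0.2,-3,0],[0,0,0],3],
    [[0.2,-3,0],[0,0,0],3],
    [[0.2,-3,0],[0,0,0],3],
  ],
)

```text
time: 39.65
tcp_pos: [0.4847, -0.1189, 0.2199]
eef_rot: [-3.14, 0.004, 0.004]
ft_force: [0.3, 0.4, -1.8]
grip_width: 0.0373
grasp_force: 40.2
```

Request:
move_arm(
  increments=[
    [[0.2,-3,0],[0,0,0],3],
    [[0.2,-3,0],[0,0,0],3],
    [[0.2,-3,0],[0,0,0],3],
    [[0,-3,0],[0,0,0],3],
    [[0,-3,0],[0,0,0],3],
    [[0,-3,0],[0,0,0],3],
    [[0,-2.5,0],[0,0,0],3],
    [[0,-1.5,0],[0,0,0],3],
  ],
)

```text
time: 40.45
tcp_pos: [0.4893, 0.1019, 0.2201]
eef_rot: [-3.141, 0.004, 0.007]
ft_force: [0.0, -1.8, -1.3]
grip_width: 0.037
grasp_force: 40.2
```

Request:
move_arm(
  increments=[
    [[0,-0.5,0],[0,0,0],3],
    [[0,0,0],[0,0,0],3],
    [[0,0,0],[0,0,0],3],
    [[0,0,0],[0,0,0],3],
    [[0,0,0],[0,0,0],3],
    [[0,0,0],[0,0,0],3],
    [[0,0,0],[0,0,0],3],
    [[0,0,0],[0,0,0],3],
  ],
)

```text
time: 41.25
tcp_pos: [0.4923, 0.1027, 0.2218]
eef_rot: [-3.142, -0.0, 0.001]
ft_force: [-0.1, 0.6, -1.5]
grip_width: 0.037
grasp_force: 40.2
```

Next: +1 cm in y, then down to about .144.

Request:
move_arm(
  increments=[
    [[0.1,-0.5,0.5],[0,0,0],3],
    [[0,-0.5,1],[0,0,0],3],
    [[0,0,1.4],[0,0,0],3],
    [[0,0,1.4],[0,0,0],3],
    [[0,0,1.4],[0,0,0],3],
    [[0,0,1.1],[0,0,0],3],
    [[0,0,0.7],[0,0,0],3],
    [[0,0,0.2],[0,0,0],3],
  ],
)

```text
time: 42.05
tcp_pos: [0.4925, 0.1126, 0.1435]
eef_rot: [3.141, 0.002, 0.002]
ft_force: [-0.4, 0.0, -0.9]
grip_width: 0.0373
grasp_force: 40.2
```

Request:
move_arm(
  increments=[
    [[0,0,0.1],[0,0,0],3],
    [[0,0,0.1],[0,0,0],3],
    [[0,0,0],[0,0,0],3],
    [[0,0,0],[0,0,0],3],
    [[0,0,0],[0,0,0],3],
    [[0,0,0],[0,0,0],3],
    [[0,0,0],[0,0,0],3],
    [[0,0,0],[0,0,0],3],
  ],
)

```text
time: 42.85
tcp_pos: [0.4932, 0.1128, 0.1428]
eef_rot: [-3.142, -0.0, 0.002]
ft_force: [0.1, 0.3, -1.4]
grip_width: 0.0371
grasp_force: 40.2
```

Request:
move_arm(
  increments=[
    [[0,0,0.1],[0,0,0],3],
    [[0,0,0.1],[0,0,0],3],
    [[0,0,0],[0,0,0],3],
    [[0,0,0.05],[0,0,0],3],
    [[0,0,0],[0,0,0],3],
    [[0,0,0],[0,0,0],3],
    [[0,0,0],[0,0,0],3],
    [[0,0,0],[0,0,0],3],
  ],
)

```text
time: 43.65
tcp_pos: [0.4932, 0.1129, 0.1403]
eef_rot: [-3.142, -0.0, 0.002]
ft_force: [-0.4, -0.2, -1.1]
grip_width: 0.0372
grasp_force: 40.2
```

Request:
move_arm(
  increments=[
    [[0,0,0.05],[0,0,0],3],
    [[0,0,0],[0,0,0],3],
    [[0,0,0.05],[0,0,0],3],
    [[0,0,0],[0,0,0],3],
    [[0,0,0],[0,0,0],3],
    [[0,0,0],[0,0,0],3],
    [[0,0,0],[0,0,0],3],
    [[0,0,0],[0,0,0],3],
  ],
)

```text
time: 44.45
tcp_pos: [0.4932, 0.1129, 0.1393]
eef_rot: [-3.142, 0.0, 0.002]
ft_force: [-0.6, -0.1, -0.6]
grip_width: 0.037
grasp_force: 40.2
```

Request:
move_arm(
  increments=[
    [[0,0,0.05],[0,0,0],3],
    [[0,0,0],[0,0,0],3],
    [[0,0,0],[0,0,0],3],
    [[0,0,0],[0,0,0],3],
    [[0,0,0],[0,0,0],3],
    [[0,0,0],[0,0,0],3],
    [[0,0,0],[0,0,0],3],
    [[0,0,0],[0,0,0],3],
  ],
)

```text
time: 45.25
tcp_pos: [0.4934, 0.1129, 0.139]
eef_rot: [-3.142, -0.0, 0.002]
ft_force: [-0.6, -0.8, 2.3]
grip_width: 0.0369
grasp_force: 40.4
```

Request:
move_arm(
  increments=[
    [[0,0,0.04],[0,0,0],3],
    [[0,0,0],[0,0,0],3],
    [[0,0,0],[0,0,0],3],
    [[0,0,0],[0,0,0],3],
    [[0,0,0],[0,0,0],3],
    [[0,0,0],[0,0,0],3],
    [[0,0,0],[0,0,0],3],
    [[0,0,0],[0,0,0],3],
  ],
)

```text
time: 46.05
tcp_pos: [0.4935, 0.1129, 0.139]
eef_rot: [3.141, -0.0, 0.002]
ft_force: [-0.9, -1.5, 5.5]
grip_width: 0.0376
grasp_force: 40.9
```

In contact. I'll release, rise clear and move aside for a view.

Request:
move_arm(
  increments=[
    [[0,0,0],[0,0,0],4],
    [[0,0,0],[0,0,0],5],
    [[0,0,0],[0,0,0],6.5],
    [[0,0,0],[0,0,0],8],
    [[0,0,0],[0,0,0],8.5],
    [[0,0,0],[0,0,0],8.5],
    [[0,0,0],[0,0,0],8.5],
    [[0,0,-0.5],[0,0,0],8.5],
  ],
)

```text
time: 46.85
tcp_pos: [0.4925, 0.1127, 0.1429]
eef_rot: [3.141, 0.002, 0.002]
ft_force: [-0.4, 0.4, 1.2]
grip_width: 0.085
grasp_force: 0.0
```

Request:
move_arm(
  increments=[
    [[0,0,-1],[0,0,0],8.5],
    [[0,0,-2],[0,0,0],8.5],
    [[0,0,-2],[0,0,0],8.5],
    [[0,0,-2],[0,0,0],8.5],
    [[0,0,-2],[0,0,0],8.5],
    [[0,0,-2],[0,0,0],8.5],
    [[0,1,-0.5],[0,0,0],8.5],
    [[0,2,0],[0,0,0],8.5],
  ],
)

```text
time: 47.65
tcp_pos: [0.4941, 0.0842, 0.2603]
eef_rot: [-3.141, -0.004, 0.006]
ft_force: [0.5, -0.3, 0.4]
grip_width: 0.0848
grasp_force: 0.0
```

Request:
move_arm(
  increments=[
    [[0,3,0],[0,0,0],8.5],
    [[0,3,0],[0,0,0],8.5],
    [[0,3,0],[0,0,0],8.5],
    [[0,3,0],[0,0,0],8.5],
    [[0,3,0],[0,0,0],8.5],
    [[0,3,0],[0,0,0],8.5],
    [[0,3,0],[0,0,0],8.5],
    [[0,3,0],[0,0,0],8.5],
  ],
)

```text
time: 48.45
tcp_pos: [0.4928, -0.1591, 0.258]
eef_rot: [3.141, 0.001, 0.001]
ft_force: [1.3, 0.2, -0.1]
grip_width: 0.085
grasp_force: 0.0
```

Request:
move_arm(
  increments=[
    [[0,3,0],[0,0,0],8.5],
    [[0,3,0],[0,0,0],8.5],
    [[0,3,0],[0,0,0],8.5],
    [[0,3,0],[0,0,0],8.5],
    [[0,3,0],[0,0,0],8.5],
    [[0,2,0],[0,0,0],8.5],
    [[0,1,0],[0,0,0],8.5],
    [[0,0,0],[0,0,0],8.5],
  ],
)

```text
time: 49.25
tcp_pos: [0.4927, -0.3391, 0.2578]
eef_rot: [3.142, 0.001, -0.002]
ft_force: [-1.0, -0.1, -0.4]
grip_width: 0.0848
grasp_force: 0.0
```

```bash
python3 - <<'E'
from h import *
s=state(); print(s['tcp_pos'],s['ft_force'],s['qpos'].round(2))
f=grab_frame('scene');g=grab_frame('top')
a=f['img'][150:450,220:500]; b=cv2.convertScaleAbs(g['img'][140:310,105:435],alpha=1.5)
a=cv2.resize(a,(280,300)); b=cv2.resize(b,(800-280,268),interpolation=2); b=cv2.copyMakeBorder(b,0,32,0,0,0)
cv2.imwrite('pics/z1.png',cv2.cvtColor(np.hstack([a,b]),cv2.COLOR_RGB2BGR))
# expected pixels if centred, in z1's right panel
k=520/330
for n,p in dict(flaskcap=(.4923,.1125,.175),bottlecap=(.466,.368,.194),jarlid=(.4832,-.1105,.102)).items():
    q=px(g,p); print(n,(280+(q[0]-105)*k).round(),((q[1]-140)*k).round())
E
```

```text
[ 0.49269723 -0.33913237  0.25781181] [-0.95598756 -0.10161144 -0.36815183] [ 0.65  0.27 -0.14  1.69  0.04  1.18 -1.07]
flaskcap 479.0 157.0
bottlecap 315.0 167.0
jarlid 616.0 174.0
```

View pics/z1.png

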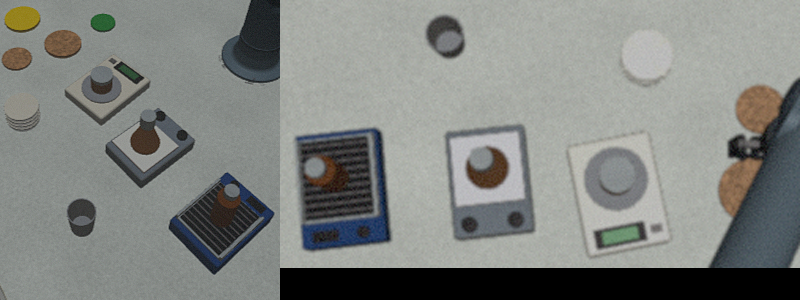

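The picture shows all three standing upright. The flask cap is at (480,158), where (479,157) was expected. The bottle cap is at (315,167) as expected, and the jar lid at (617,175), where (616,174) was expected. The dishes and beaker are undisturbed, so I'm handing in.

```bash
python3 -c "
from h import *
print(sign_off())"
```

```text
the job is handed in; nothing more can be done
None
```

The job is handed in: the flask stands on the stirrer, the bottle on the shaker and the jar on the balance, all upright and within a few mm of the plate middles in the final picture, with the dishes and beaker left alone.

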